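# Start up the rim sander in the basket workshop

### The arm

A 7-joint arm with a two-finger parallel gripper is mounted at the origin on the work surface. World frame = base frame: x ahead of the robot, y to its left, z up, the work surface at z = 0. Lengths are in m, angles in degrees, forces in N, time in s.
With the tool pointing down it reaches from about 0.4 to 0.925 m from the base axis. Payload 4.1 kg.
Tool frame: the origin (TCP) lies midway between the tips of the shut fingers; the grasp point (between the pads) lies 19 mm behind it (pinch_z is the distance from the TCP to the grasp point, in m); z points along the fingers, y is the line along which they close (so a half turn about z gives the same grasp; the last joint's range is limited). The gripper opens to 85 mm and grips with 20 to 120 N. Pads are 22 mm wide; open, the fingers measure 114 mm over their backs; the gripper's body (76 mm by 85 mm) begins 54 mm behind the grasp point. The pads swing forward as they close: fully open they stand 13 mm farther back than shut.
Start: joints at [60.046, 22.827, 2.584, 88.041, -1.071, 69.15, -2.905], TCP at [0.267, -0.593, 0.231] pointing down, gripper open.
Joint ranges: [-161.44, 161.44], [-28.35, 127.94], [-78.24, 83.42], [0, 140.83], [-78.03, 258.03], [13.02, 114.36], [-168.23, 168.23]. Speed limits (degrees/s): [147.25, 147.25, 180, 180, 180, 180, 180].

### API

Orientations are given as [roll, pitch, yaw] about the fixed x, y, z axes, in that order (R = Rz(yaw) Ry(pitch) Rx(roll)).
In Python, from station import state, read_camera, sign_off, pinch_z gives the robot as it stands.
- The arm moves only by the tool drive_tool, never from a script. Its argument "rows" is a list of rows, each a list of 7 numbers: the gripper command: -1 is fully open, 1 is shut, values between are in proportion, then the shift along the tool's x, y, z in mm, then the turn, a rotation vector about the tool's x, y, z in degrees. A call has 1 to 10 rows; each row is the pose to reach, as a shift and turn from the pose commanded when the call began, along the tool's axes at that moment; what a row does not reach only later rows make up. A row lasts 1/12 s, in which the tool goes at most 41.7 mm and 7.16 degrees, less where a joint would pass 70% of its speed; a pose out of reach is approached as far as the arm can. A call with a gripper value outside its range is refused whole. The fingers move at their own pace and stop on an object; "newtons" is the grip in N (left out, the last holds). Time passes only in rows, so rows that repeat a pose let the fingers close. It gives the time, the measured TCP pose, the force, the opening and the grip force at its end, in the units of the state.
- state(): the state, without advancing time (a new reading comes with each control period).
- read_camera(name): name is "scene" or "top" or "wrist"; returns a dict with "pixels" (400x640x3 uint8, red, green, blue), "intrinsics" (3x3 intrinsics, pixels), "R" (3x3) and "t" (3): a world point X has camera coordinates R X + t. Camera axes: x right, y down, z forward; pixel columns grow to the right and rows downward; lengths in m; the calibration is good to about 2 mm. A picture is of the moment at which its call begins. There is no depth.
- sign_off(): hands the job in; it is judged then, once.
The state is a dict: "t": time; "q": joint angles; "joint_velocities": joint speeds; "joint_efforts": joint torques, N m; "position": TCP position; "orientation": TCP orientation; "force": force on the tool from outside, world axes, zero at the start; "moment": the same for the moment, N m; "opening": finger opening in m; "grasp_force": force on a finger pad.
Only numpy, scipy, OpenCV 4.12 (cv2) and the standard library are available. Lean on these libraries where they do the work, as an engineer would, in place of code of your own. Each camera call takes 0.05 s, during which the arm holds its last target. There are 200 camera calls.

### The job

Start up the rim sander with the fingertips: on its control panel press the square reset key fully home, pause a moment and let it up; then switch the dust extractor on by pushing the raised end of the rocker on the switch box all the way down; and last press the small plain round start button fully home, pause a moment and let it up. Keep to that order, and press the reset key no more once the extractor is on. Leave the broad mushroom-headed stop alone, pick nothing up, and do not shove or tip the loose switch box or anything else lying about.

Things in the scene. Friction and masses are not known exactly. Their poses are not given: they have to be found in the camera images.
- panel: sander control panel: grey flat-topped box fixed to the table, 110 (x) x 240 (y) x 60 (z) mm, origin at the centre of its underside; three black controls stand on its top
- reset_mount: module with the square reset key; origin at the centre of its 58 x 58 x 6 mm white mounting plate's underside (60 mm above the table), z up. The three modules sit in a row along the panel's y axis, 75 mm apart, in any order
- reset_key_top (a point): centre of the top of the square reset key (36 x 36 mm, flat); 78 mm above the table when released; moves down with it
- reset_key (a joint): reset key: 0 released, grows as it is pressed down, 0.007 (m) fully home. Spring: starts to move at 1.4 N, fully home at 4.5 N, springs back when let go
- start_mount: module with the small round start button; origin at the centre of its 58 x 58 x 6 mm white mounting plate's underside (60 mm above the table), z up. The three modules sit in a row along the panel's y axis, 75 mm apart, in any order
- start_button_top (a point): centre of the top of the round flat start button (26 mm across); 78 mm above the table when released; moves down with it
- start_button (a joint): start button: 0 released, grows as it is pressed down, 0.007 (m) fully home. Spring: starts to move at 1.4 N, fully home at 4.5 N, springs back when let go
- stop_mount: module with the mushroom-headed stop; origin at the centre of its 58 x 58 x 6 mm white mounting plate's underside (60 mm above the table), z up. The three modules sit in a row along the panel's y axis, 75 mm apart, in any order
- stop_head_top (a point): centre of the top of the stop's mushroom head (50 mm across, domed, on a thinner stem); 92 mm above the table when released; moves down with it
- stop_head (a joint): stop: 0 released, grows as it is pressed down, 0.007 (m) fully home. Spring: starts to move at 1.4 N, fully home at 4.5 N, springs back when let go. Not to be pressed
- switch_box: dust extractor's switch box: grey box on rubber feet, 120 (x) x 84 (y) x 50 (z) mm, about 0.7 kg, standing loose on the table in any direction; origin at the centre of its underside. Its own z is up. A black paddle rocker lies along its x axis in the middle of its top, between two low steel side rails; the raised end is towards the box's -x, away from the round rubber cord gland (30 mm across, 35 mm long) that sticks out of its +x side
- rocker_pad (a point): point to push on the rocker: on its top face, on its centre line, 24 mm from the pivot towards the end that starts raised (the switch-on end). The paddle is 68 mm long (34 mm each side of the pivot) and 34 mm wide. The pivot lies over the box's centre, 56 mm above the table, the paddle's top face 4 mm above the pivot. At the start this point is about 64 mm above the table, fully down about 56 mm
- rocker (a joint): rocker angle: about 0 at the start (off, pad end raised 0.18 rad), 0.36 (rad) fully over (on, pad end down). Friction only, no spring: it stays where it is left; pushing on the pad takes about 2 to 4 N
- sanding_block: hand sanding block, cork on a dark wooden sole, 36 x 70 x 28 mm, lying beside the panel; origin at the centre of its underside. Not to be disturbed
- glue_jar: small closed jar, 38 mm across, 65 mm high, beside the panel; origin at the centre of its underside. Not to be disturbed
- tape_roll: ring-shaped paper tape roll lying flat, 52 mm outside, 20 mm high, beside the switch box; origin at the centre of its underside. Not to be disturbed
- bobbin: waisted wooden bobbin standing upright, 32 mm across, 46 mm high, beside the switch box; origin at the centre of its underside. Not to be disturbed
- dust_brush: hand brush, 170 mm long, lying flat between panel and switch box. Not to be disturbed
- basket: shallow round bamboo basket, 158 mm across, 60 mm high, beyond the controls; origin at the centre of its underside. Not to be disturbed
- mug: white mug, 80 mm across, 90 mm high, at the robot's right; origin at the centre of its underside. Not to be disturbed
- strips: tied bundle of split bamboo strips lying flat, 340 x 50 x 16 mm, at the robot's left; origin at the centre of its underside. Not to be disturbed
Not all that is in view belongs to the job. What is shaped like the switch_box but brown or orange is not meant.

How it is judged (in metres and radians):
On the way, in this order (a step that is already met when the one before it is completed fails the run):
1. the square reset key is pressed fully home by the fingers (0.0056 of 0.007 m) while the extractor is still off (value of joint reset_key above 0.0056 m and value of joint rocker below 0.15 rad and contact force between the fingers and reset_mount above 0.5 N), for 0.1 s.
2. the rocker's raised end is pushed down by the fingers (beyond 0.30 of 0.36 rad), the reset key being released (value of joint rocker above 0.3 rad and value of joint reset_key below 0.002 m and contact force between the fingers and switch_box above 0.5 N), for 0.05 s.
3. the round start button is pressed fully home by the fingers (0.0056 of 0.007 m) with the extractor on (value of joint start_button above 0.0056 m and value of joint rocker above 0.3 rad and contact force between the fingers and start_mount above 0.5 N), for 0.1 s.
At the end, for the whole second after the job is handed in: The rocker is over to on (beyond 0.30 rad), reset key, start button and stop are all released (less than 2 mm down), the switch box stands at rest within 30 mm of where it was and the bystanders lie within 30 mm of where they were, upright (value of joint rocker above 0.3 rad and value of joint each of reset_key, start_button, stop_head below 0.002 m and not (distance of switch_box from where it was at the start of the episode above 0.03 m or angle between switch_box's own z axis and vertical above 0.15 rad or height (world z) of switch_box above 0.01 m) and not (distance of any of sanding_block, glue_jar, tape_roll, bobbin, dust_brush, basket, mug, strips from where it was at the start of the episode above 0.03 m or angle between any of sanding_block, glue_jar, tape_roll, bobbin, dust_brush, basket, mug, strips's own z axis and vertical above 0.4 rad) and linear speed of switch_box below 0.01 m/s); the robot touches nothing.
It fails at once if the mushroom stop is pressed (more than 2.5 mm) (value of joint stop_head above 0.0025 m).
It fails at once if the start button is pressed (more than 3 mm) before the extractor is on (value of joint start_button above 0.003 m and value of joint rocker below 0.28 rad).
It fails at once if the reset key is pressed (more than 3 mm) once the extractor is on (value of joint reset_key above 0.003 m and value of joint rocker above 0.3 rad).
It fails at once if the switch box is shoved more than 30 mm, lifted off the table (10 mm) or tipped more than 0.15 rad (distance of switch_box from where it was at the start of the episode above 0.03 m or angle between switch_box's own z axis and vertical above 0.15 rad or height (world z) of switch_box above 0.01 m).
It fails at once if a bystander is moved or lifted more than 30 mm, or tipped over (distance of any of sanding_block, glue_jar, tape_roll, bobbin, dust_brush, basket, mug, strips from where it was at the start of the episode above 0.03 m or angle between any of sanding_block, glue_jar, tape_roll, bobbin, dust_brush, basket, mug, strips's own z axis and vertical above 0.4 rad).
It also fails if it takes over 48 s, if anything falls off the work surface, if the arm or the gripper's body presses on something with over 40 N, if the wrist force passes 120 N, or if a joint passes its speed limit or range.

## Working session

There is one attempt and no reset: what is moved stays moved. The work goes in short steps, Python scripts to look and compute and a tool call to move; the robot and the scene stay as the last step left them, time stands still between calls to the robot, and variables do not carry over. Pictures are saved under pics/ and viewed, at most 10 in all, crops included, and the job is handed in when it is done.

Besides the shell and the picture viewer there is one more tool, called after "Request:" by a JSON object that holds its "fn" and its "kwargs". drive_tool: Moves the arm, as the interface text tells. Its arguments: {"type":"object","properties":{"rows":{"type":"array","items":{"type":"array","items":{"type":"number"}}},"newtons":{"type":"number"}},"required":["rows"]}

```bash
mkdir -p pics
cat > h.py <<'E'
import numpy as np, cv2
from station import state, read_camera
def ray(c,u,v,z):
    K,R,t=np.array(c["intrinsics"]),np.array(c["R"]),np.array(c["t"])
    d=R.T@np.linalg.solve(K,[u,v,1]); o=-R.T@t
    return o+d*(z-o[2])/d[2]
def proj(c,X):
    p=np.array(c["intrinsics"])@(np.array(c["R"])@np.array(X)+np.array(c["t"])); return p[:2]/p[2]
E
python3 - <<'E'
from h import *
import pickle
for n in ["top","scene"]:
    c=read_camera(n); pickle.dump(c,open(n+".pkl","wb"))
    cv2.imwrite(f"pics/{n}0.png",c["pixels"][:,:,::-1])
    print(n,-np.array(c["R"]).T@np.array(c["t"]),np.array(c["R"]).round(2).tolist())
print(state())
E
```

```text
top [0.22603405 0.01855033 1.41050793] [[-0.01, -1.0, -0.0], [-0.98, 0.01, -0.21], [0.21, -0.0, -0.98]]
scene [1.01351579 0.56243512 1.05058509] [[-0.75, 0.66, 0.01], [0.51, 0.58, -0.63], [-0.42, -0.47, -0.77]]
{'t': 0.1, 'q': array([60.04670407, 22.86733737,  2.58077812, 88.10752654, -1.0706839 ,
       69.15126751, -2.90313212]), 'joint_velocities': array([ 0.01110261, -0.10462453, -0.10034461, -0.05379974, -0.01545857,
        0.06739186,  0.07553214]), 'joint_efforts': array([ 3.09875075e-03, -4.76263547e+01,  1.36968434e+00, -2.54949170e+01,
        1.19413508e-02,  5.06357275e-03, -2.79916165e-06]), 'position': array([ 0.26706357, -0.59196458,  0.23036695]), 'orientation': array([-1.79898307e+02,  7.86797223e-03,  2.42891007e+01]), 'force': array([-0.31153108,  0.77486734, -0.51638311]), 'moment': array([-0.03440709, -0.03400469,  0.02890696]), 'grasp_force': 0.0, 'opening': 0.08513551792881453}
```

View pics/top0.png

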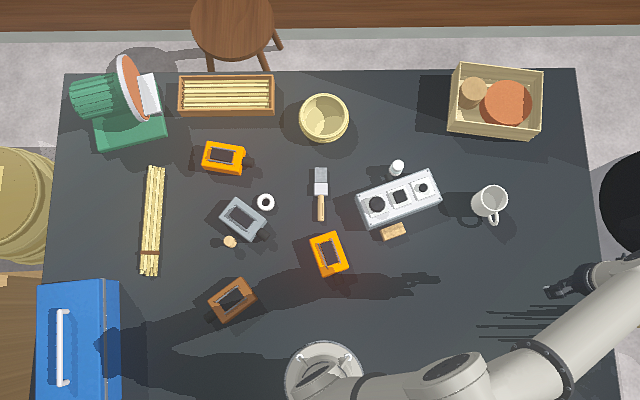

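View pics/scene0.png

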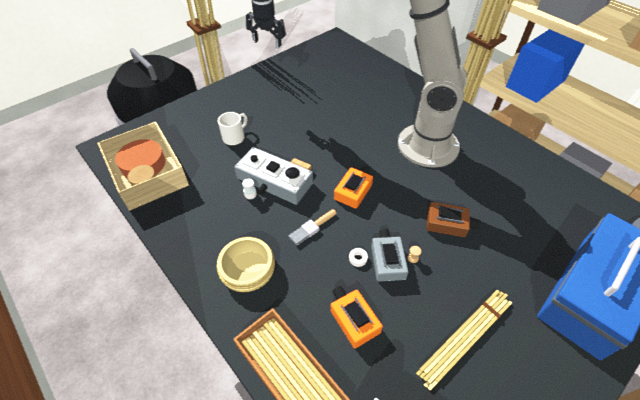

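Top view: the panel is at about (399,198), with black controls at (377,204) (large, round), (400,197) (square) and (422,188) (small, round). There are four boxes of the switch-box shape: grey (242,218), orange (223,157), orange (329,254) and brown (232,299). Only the grey one fits. I'll confirm in one enlarged crop and measure.

Run:
```python
from h import *
import pickle
tiles=[]
T={}
for n,rs in {"top":[(350,155,100,75),(205,185,80,60)],"scene":[(228,140,100,75),(360,225,80,60)]}.items():
    c=pickle.load(open(n+".pkl","rb")); im=c["pixels"][:,:,::-1].copy()
    for x,y,w,h in rs:
        cr=im[y:y+h,x:x+w]; tiles.append(cv2.resize(cr,(400,300),interpolation=cv2.INTER_CUBIC))
        g=cr.max(2); m=(g<55).astype(np.uint8)
        k,l,s,ce=cv2.connectedComponentsWithStats(m)
        for i in range(1,k):
            if 25<s[i,4]<600:
                u,v=ce[i]+[x,y]; print(n,"dark",(u.round(1),v.round(1)),s[i], "z.078",ray(c,u,v,.078).round(4),"z.06",ray(c,u,v,.06).round(4), "z.09",ray(c,u,v,.09).round(4))
cv2.imwrite("pics/crop.png",np.vstack([np.hstack([tiles[0],tiles[1]]),np.hstack([tiles[2],tiles[3]])]))
```

```text
scene dark (np.float64(242.9), np.float64(147.3)) [  0   0  31  18 241] z.078 [ 0.5557 -0.3628  0.078 ] z.06 [ 0.5472 -0.3799  0.06  ] z.09 [ 0.5613 -0.3514  0.09  ]
scene dark (np.float64(320.6), np.float64(143.7)) [ 82   0  18  10 100] z.078 [ 0.346  -0.2034  0.078 ] z.06 [ 0.3337 -0.2176  0.06  ] z.09 [ 0.3543 -0.194   0.09  ]
scene dark (np.float64(272.7), np.float64(166.5)) [39 22 12 10 77] z.078 [ 0.5334 -0.2251  0.078 ] z.06 [ 0.5245 -0.2397  0.06  ] z.09 [ 0.5393 -0.2154  0.09  ]
scene dark (np.float64(293.0), np.float64(172.7)) [58 28 13 10 82] z.078 [ 0.5006 -0.1606  0.078 ] z.06 [ 0.4911 -0.174   0.06  ] z.09 [ 0.507  -0.1517  0.09  ]
scene dark (np.float64(434.8), np.float64(235.0)) [68  6 12 11 66] z.078 [0.3461 0.2913 0.078 ] z.06 [0.3337 0.2863 0.06  ] z.09 [0.3543 0.2946 0.09  ]
scene dark (np.float64(390.3), np.float64(254.0)) [ 23  19  15  20 209] z.078 [0.4874 0.2502 0.078 ] z.06 [0.4777 0.2444 0.06  ] z.09 [0.4939 0.2541 0.09  ]
scene dark (np.float64(366.1), np.float64(266.3)) [ 0 34 12 13 79] z.078 [0.5646 0.2334 0.078 ] z.06 [0.5563 0.2273 0.06  ] z.09 [0.5701 0.2375 0.09  ]
scene dark (np.float64(404.6), np.float64(277.8)) [ 19  35  39  25 269] z.078 [0.5124 0.3242 0.078 ] z.06 [0.5032 0.3198 0.06  ] z.09 [0.5186 0.3272 0.09  ]
scene dark (np.float64(423.8), np.float64(268.2)) [ 55  35  17  15 116] z.078 [0.4523 0.3393 0.078 ] z.06 [0.4419 0.3352 0.06  ] z.09 [0.4592 0.342  0.09  ]
```

View pics/crop.png

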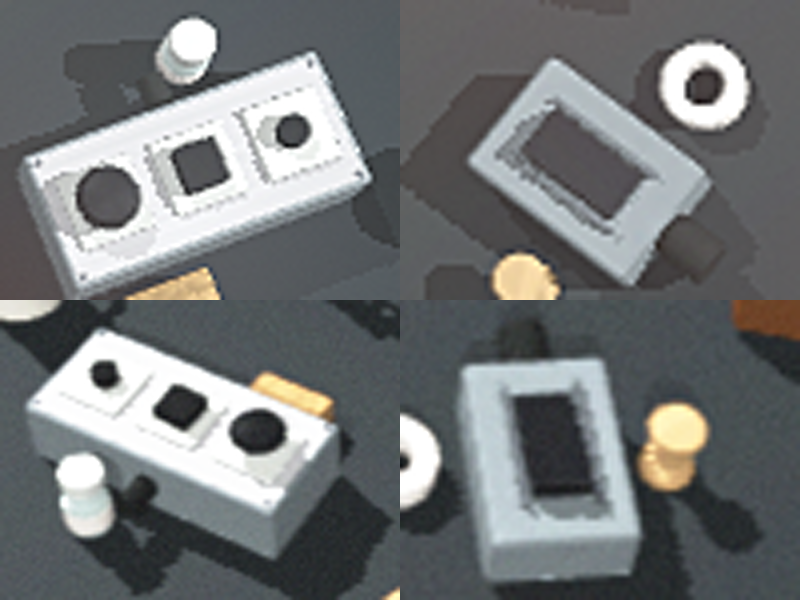

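Confirmed in the crop: the square key is the middle one, top view (400,197). The small round start button is at (423,187.5) and the broad mushroom at (377,204). The grey box's gland points lower right at (263,234), so the raised end is upper left.

Run:
```python
from h import *
import pickle
C={n:pickle.load(open(n+".pkl","rb")) for n in("top","scene")}
def blob(n,u0,v0,r,thr):
    im=C[n]["pixels"]; x,y=int(u0-r),int(v0-r)
    g=cv2.resize(im[y:y+2*r,x:x+2*r].max(2),None,fx=8,fy=8,interpolation=cv2.INTER_CUBIC)
    k,l,s,ce=cv2.connectedComponentsWithStats((g<thr).astype(np.uint8))
    i=l[int((v0-y)*8),int((u0-x)*8)]
    cs,_=cv2.findContours((l==i).astype(np.uint8),cv2.RETR_EXTERNAL,cv2.CHAIN_APPROX_NONE)
    ct=max(cs,key=cv2.contourArea).astype(np.float32).reshape(-1,2); f=lambda p:(np.array(p)+.5)/8-.5+[x,y]
    return f(ce[i]),s[i,4]/64,f(ct)
def tri(ps):
    A=[];b=[]
    for n,(u,v) in ps.items():
        c=C[n];K,R,t=map(np.array,(c["intrinsics"],c["R"],c["t"]));P=K@np.c_[R,t]
        for r,w in((0,u),(1,v)): q=P[r]-w*P[2];A.append(q[:3]);b.append(-q[3])
    return np.linalg.lstsq(np.array(A),np.array(b),rcond=None)[0]
for nm,z,t,s,r in [("key",.078,(400,197),(273,166),11),("start",.078,(423,187),(254,158),9),("stop",.088,(377,204),(292.5,172),11),("rocker",.06,(242,218),(391,254),15)]:
    a,aa,ca=blob("top",*t,r,105 if nm=="rocker" else 120);b,ba,cb=blob("scene",*s,r,85)
    print(nm,a.round(1),aa.round(),b.round(1),ba.round(),"ray",ray(C["top"],*a,z).round(4),ray(C["scene"],*b,z).round(4),"tri",tri({"top":a,"scene":b}).round(4))
    if nm=="rocker":
        for n,cc in(("top",ca),("scene",cb)):
            P=np.array([ray(C[n],*p,.06)[:2] for p in cc],np.float32); print(n,cv2.minAreaRect(P))
# box top corners z=.05
ct=[ray(C["top"],u/5+205-80-.4,v/5+185-.4,.05) for u,v in[(555,58),(710,183),(628,283),(470,160)]]
cs=[ray(C["scene"],(u-400)/5+360-.4,(v-300)/5+225-.4,.05) for u,v in[(637,540),(490,550),(463,367),(603,360)]]
for n,q in(("top",ct),("scene",cs)):
    q=np.array(q); print(n,"centre",q.mean(0).round(4),np.linalg.norm(q-np.roll(q,-1,0),axis=1).round(3),q.round(3)[:,:2].tolist())
print("gland",ray(C["top"],263.4,234.2,.025).round(3), "bobbin",ray(C["top"],230.5,242,.046).round(3),"tape",ray(C["top"],265.5,202,.02).round(3),"jar",ray(C["top"],397,166,.065).round(3))
```

```text
key [399.4 196. ] 139.0 [272.7 166.4] 89.0 ray [ 0.5286 -0.2299  0.078 ] [ 0.533  -0.2256  0.078 ] tri [ 0.53   -0.231   0.0716]
start [422.6 187.4] 56.0 [253.8 158.2] 32.0 ray [ 0.5538 -0.3001  0.078 ] [ 0.5581 -0.2963  0.078 ] tri [ 0.5553 -0.3015  0.0721]
stop [376.4 204. ] 196.0 [292.1 172.5] 110.0 ray [ 0.5034 -0.1598  0.088 ] [ 0.5076 -0.1557  0.088 ] tri [ 0.5046 -0.1605  0.0819]
rocker [240.9 217.3] 272.0 [390.2 253.9] 249.0 ray [0.4743 0.2397 0.06  ] [0.4777 0.2441 0.06  ] tri [0.475  0.2414 0.0539]
top ((0.4739026725292206, 0.23980678617954254), (0.07072076201438904, 0.038024984300136566), 51.96416473388672)
scene ((0.4766525626182556, 0.2433045506477356), (0.06587802618741989, 0.036414626985788345), 54.02995681762695)
top centre [0.4718 0.2358 0.05  ] [0.122 0.076 0.122 0.079] [[0.541, 0.259], [0.463, 0.164], [0.404, 0.212], [0.479, 0.308]]
scene centre [0.4768 0.241  0.05  ] [0.081 0.118 0.082 0.117] [[0.481, 0.311], [0.546, 0.263], [0.472, 0.17], [0.407, 0.22]]
gland [0.428 0.176 0.025] bobbin [0.403 0.271 0.046] tape [0.528 0.172 0.02 ] jar [ 0.625 -0.23   0.065]
```

```bash
cat > go.py <<'E'
import sys; from h import *
from scipy.spatial.transform import Rotation as Ro
def go(p,yaw=None,tilt=0):
    s=state(); R=Ro.from_euler('xyz',s["orientation"],degrees=True)
    d=R.inv().apply(np.array(p)-s["position"])*1000
    if yaw is None: w=np.zeros(3)
    else: w=(R.inv()*Ro.from_euler('ZYX',[yaw,0,180],degrees=True)*Ro.from_rotvec([tilt,0,0],degrees=True)).as_rotvec(degrees=True)
    print("at",s["position"].round(4),s["orientation"].round(1),"t",round(s["t"],2),"shift",d.round(1),"turn",w.round(1))
a=list(map(float,sys.argv[1:])); go(a[:3],*a[3:])
E
python3 go.py .531 -.229 .2 20; python3 go.py .531 -.229 .11 20
```

```text
at [ 0.2671 -0.592   0.2304] [-179.9    0.    24.3] t 0.1 shift [ 389.9 -222.2   30.7] turn [-0.1  0.   4.3]
at [ 0.2671 -0.592   0.2304] [-179.9    0.    24.3] t 0.1 shift [ 389.9 -222.1  120.7] turn [-0.1  0.   4.3]
```

Request:
{"fn": "drive_tool", "kwargs": {"rows": [[1,39,-22,10,0,0,1],[1,78,-44,20,0,0,2],[1,117,-66,30,0,0,3],[1,156,-88,30,0,0,4],[1,195,-110,30,0,0,4.3],[1,234,-132,30,0,0,4.3],[1,273,-154,30,0,0,4.3],[1,312,-176,30,0,0,4.3],[1,351,-199,30,0,0,4.3],[1,390,-222,30,0,0,4.3]]}}

```text
t: 0.93
position: [0.5117, -0.2566, 0.2011]
orientation: [-180.0, 0.0, 20.0]
force: [0.6, -0.7, -0.2]
opening: -0.0002
grasp_force: 0.0
```

Request:
{"fn": "drive_tool", "kwargs": {"rows": [[1,0,0,30,0,0,0],[1,0,0,60,0,0,0],[1,0,0,60,0,0,0],[1,0,0,60,0,0,0],[1,0,0,60,0,0,0]]}}

```text
t: 1.35
position: [0.5115, -0.2594, 0.1423]
orientation: [179.9, -0.0, 19.9]
force: [0.8, 0.7, 0.4]
opening: 0.0003
grasp_force: 0.0
```

```bash
python3 go.py .531 -.229 .082 20
python3 - <<'E'
from h import *
c=read_camera("wrist"); im=c["pixels"][:,:,::-1].copy()
for p in [(.531,-.229,.078),(.556,-.299,.078),(.505,-.158,.092),list(state()["position"])]:
    u=proj(c,p); print(u.round(0)); cv2.circle(im,tuple(int(x) for x in u),3,(0,0,255),-1)
cv2.imwrite("pics/w1.png",im)
E
```

```text
at [ 0.5115 -0.2594  0.1423] [179.9  -0.   19.9] t 1.35 shift [ 28.7 -22.   60.3] turn [ 0.1 -0.  -0.1]
[288. 177.]
[385. 177.]
[181. 182.]
[317. 253.]
```

View pics/w1.png

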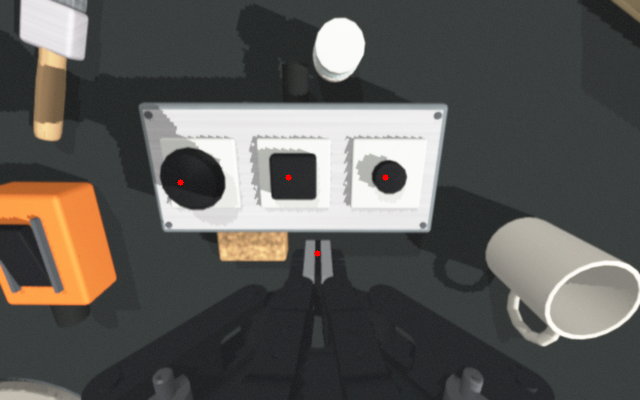

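Wrist view: the key centre is at (293,176) and the start button at (388,177). My estimates project to (288,177) and (385,177), so I shift about 3 mm along the row. The mushroom head is at (192,179), well clear. Going above the key, then pressing.

Request:
{"fn": "drive_tool", "kwargs": {"rows": [[1,28.5,-19,20,0,0,0],[1,28.5,-19,45,0,0,0],[1,28.5,-19,58,0,0,0],[1,28.5,-19,58,0,0,0],[1,28.5,-19,58,0,0,0]]}}

```text
t: 1.82
position: [0.5318, -0.2318, 0.0844]
orientation: [179.9, -0.0, 19.9]
force: [0.5, 0.1, -0.0]
opening: -0.0001
grasp_force: 0.0
```

Request:
{"fn": "drive_tool", "kwargs": {"rows": [[1,0,0,4,0,0,0],[1,0,0,8,0,0,0],[1,0,0,11,0,0,0],[1,0,0,13,0,0,0],[1,0,0,13,0,0,0],[1,0,0,13,0,0,0]]}}

```text
t: 2.32
position: [0.5328, -0.232, 0.0714]
orientation: [179.8, -0.1, 20.0]
force: [2.1, -2.6, 4.2]
opening: 0.0001
grasp_force: 2.1
```

Request:
{"fn": "drive_tool", "kwargs": {"rows": [[1,0,0,1,0,0,0],[1,0,0,2,0,0,0],[1,0,0,2,0,0,0],[1,0,0,2,0,0,0],[1,0,0,2,0,0,0],[1,0,0,2,0,0,0]]}}

```text
t: 2.82
position: [0.5329, -0.232, 0.0709]
orientation: [179.8, -0.1, 20.0]
force: [-1.7, -1.0, 14.5]
opening: 0.0004
grasp_force: 7.2
```

The key is bottomed: z is 0.0709 and the force has risen past the spring. Letting it up.

Request:
{"fn": "drive_tool", "kwargs": {"rows": [[1,0,0,-5,0,0,0],[1,0,0,-20,0,0,0],[1,0,0,-60,0,0,0],[1,0,0,-100,0,0,0],[1,0,0,-100,0,0,0]]}}

```text
t: 3.23
position: [0.5353, -0.2316, 0.1754]
orientation: [179.6, -0.5, 20.0]
force: [1.3, -0.2, 1.4]
opening: -0.0002
grasp_force: 0.0
```

```bash
python3 go.py .490 .259 .16 -38 -12
```

```text
at [ 0.5353 -0.2316  0.1754] [179.6  -0.5  20. ] t 3.23 shift [ 125.  -476.7   13.2] turn [-10.8  -6.7  57.7]
```

Request:
{"fn": "drive_tool", "kwargs": {"rows": [[1,10,-38,1,-1,-0.6,5],[1,20,-76,2,-2,-1.2,10],[1,30,-114,3,-3,-1.8,15],[1,40,-152,4,-4,-2.4,20],[1,50,-190,5,-5,-3,25],[1,60,-228,6,-6,-3.6,31],[1,70,-266,7,-7,-4.2,37],[1,80,-304,8,-8,-4.8,43],[1,90,-342,9,-9,-5.5,49],[1,100,-380,10,-10.8,-6.7,55]]}}

```text
t: 4.07
position: [0.4935, 0.1606, 0.1577]
orientation: [167.6, 0.9, -35.7]
force: [1.1, -0.0, 0.6]
opening: -0.0004
grasp_force: 0.0
```

```bash
python3 go.py .490 .259 .13 -38 -12
```

```text
at [0.4935 0.1606 0.1577] [167.6   0.9 -35.7] t 4.07 shift [-59.8 -82.3  11.2] turn [0.5 0.4 2.5]
```

Request:
{"fn": "drive_tool", "kwargs": {"rows": [[1,-20,-28,3,0.5,0.4,2.5],[1,-40,-56,6,0.5,0.4,2.5],[1,-60,-82,11,0.5,0.4,2.5],[1,-60,-82,11,0.5,0.4,2.5],[1,-60,-82,11,0.5,0.4,2.5]]}}

```text
t: 4.48
position: [0.4884, 0.2608, 0.1294]
orientation: [168.1, 0.1, -37.3]
force: [0.2, -1.1, 0.7]
opening: 0.0001
grasp_force: 0.0
```

```bash
python3 go.py .490 .259 .07 -38 -12
python3 - <<'E'
from h import *
c=read_camera("wrist"); im=c["pixels"][:,:,::-1].copy()
for p in [(.475,.241,.06),(.490,.260,.064),list(state()["position"])]:
    u=proj(c,p); print(u.round(0)); cv2.circle(im,tuple(int(x) for x in u),3,(0,0,255),-1)
cv2.imwrite("pics/w2.png",im)
E
```

```text
at [0.4884 0.2608 0.1294] [ 1.681e+02  1.000e-01 -3.730e+01] t 4.48 shift [  2.5 -11.8  58.2] turn [-0.1  0.   0.7]
[328. 207.]
[300. 211.]
[319. 251.]
```

View pics/w2.png

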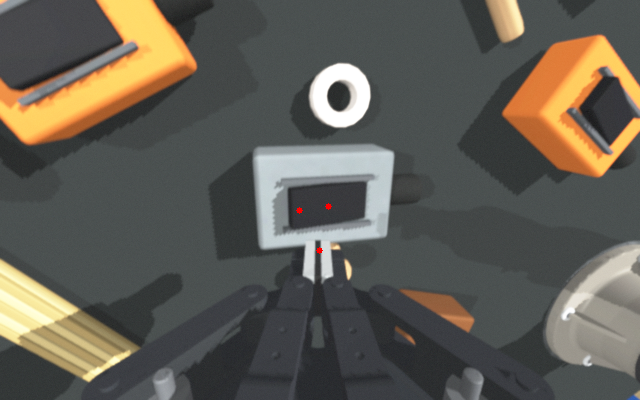

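The paddle is at about (289–367, 182–228), with the gland on the right at (405,188) and the raised end on the left. My estimate fits to about 2 mm. Descending to just above the pad.

Request:
{"fn": "drive_tool", "kwargs": {"rows": [[1,4,-6,25,0,0,0.7],[1,4,-11,48,0,0,0.7],[1,4,-11,52,0,0,0.7],[1,4,-11,52,0,0,0.7],[1,4,-11,52,0,0,0.7]]}}

```text
t: 4.95
position: [0.495, 0.2549, 0.0787]
orientation: [168.3, -0.2, -38.5]
force: [-0.2, 0.6, -1.0]
opening: -0.0
grasp_force: 0.0
```

```bash
python3 go.py .490 .259 .06 -38 -12
```

```text
at [0.495  0.2549 0.0787] [168.3  -0.2 -38.5] t 4.95 shift [-6.5 -3.9 18.2] turn [-0.3 -0.1 -0.5]
```

Request:
{"fn": "drive_tool", "kwargs": {"rows": [[1,-5,0,0,0,0,-0.5],[1,-5,0,0,0,0,-0.5],[1,-5,0,0,0,0,-0.5],[1,-5,0,0,0,0,-0.5]]}}

```text
t: 5.28
position: [0.491, 0.2594, 0.0788]
orientation: [168.4, -0.1, -37.9]
force: [0.0, 1.2, 1.2]
opening: -0.0002
grasp_force: 0.0
```

```bash
python3 go.py .491 .258 .056 -38 -12
```

```text
at [0.491  0.2594 0.0788] [ 1.684e+02 -1.000e-01 -3.790e+01] t 5.28 shift [ 0.8 -3.5 22.6] turn [-0.4 -0.1  0.1]
```

Vertical descent in small steps onto the raised end.

Request:
{"fn": "drive_tool", "kwargs": {"rows": [[1,0,-1,6,0,0,0],[1,0,-1.5,10,0,0,0],[1,0,-2,13,0,0,0],[1,0,-2.5,15,0,0,0],[1,0,-3,17,0,0,0],[1,0,-3.5,19,0,0,0],[1,0,-3.5,19,0,0,0],[1,0,-3.5,19,0,0,0]]}}

```text
t: 5.95
position: [0.4902, 0.2585, 0.0584]
orientation: [168.2, -0.1, -37.9]
force: [0.8, 0.9, -0.1]
opening: -0.0
grasp_force: 0.4
```

Request:
{"fn": "drive_tool", "kwargs": {"rows": [[1,0,-0.3,1,0,0,0],[1,0,-0.5,2,0,0,0],[1,0,-0.7,3,0,0,0],[1,0,-0.7,3,0,0,0],[1,0,-0.7,3,0,0,0]]}}

```text
t: 6.37
position: [0.4903, 0.2585, 0.0558]
orientation: [168.2, -0.1, -37.9]
force: [-1.1, -1.1, 4.5]
opening: 0.0001
grasp_force: 2.0
```

Request:
{"fn": "drive_tool", "kwargs": {"rows": [[1,0,-0.2,1,0,0,0],[1,0,-0.4,2,0,0,0],[1,0,-0.4,2,0,0,0],[1,0,-0.4,2,0,0,0],[1,0,-0.4,2,0,0,0]]}}

```text
t: 6.78
position: [0.4904, 0.2585, 0.0555]
orientation: [168.2, -0.1, -37.9]
force: [-3.5, -1.8, 13.7]
opening: 0.0002
grasp_force: 6.6
```

It hit a hard stop at the expected height. Lifting to check the rocker by camera.

Request:
{"fn": "drive_tool", "kwargs": {"rows": [[1,0,1,-5,0,0,0],[1,0,4,-20,0,0,0],[1,0,8,-55,0,0,0],[1,0,15,-90,0,0,0],[1,0,20,-110,0,0,0],[1,0,20,-110,0,0,0],[1,0,20,-110,0,0,0]]}}

```text
t: 7.37
position: [0.4927, 0.2612, 0.1661]
orientation: [168.4, -0.1, -37.9]
force: [0.4, 0.2, -0.7]
opening: -0.0003
grasp_force: 0.0
```

```bash
python3 go.py .557 -.301 .17 20
python3 - <<'E'
from h import *
import pickle
w=read_camera("wrist")["pixels"][:,:,::-1]; s=read_camera("scene")["pixels"][:,:,::-1]; s0=pickle.load(open("scene.pkl","rb"))["pixels"][:,:,::-1]
f=lambda a:cv2.resize(a[225:285,360:440],(400,300),interpolation=cv2.INTER_CUBIC)
cv2.imwrite("pics/chk.png",np.vstack([np.hstack([f(s0),f(s)]),cv2.resize(w[120:300,200:440],(400,300)).repeat(1,1) if 0 else np.hstack([cv2.resize(w[100:280,200:440],(400,300)),np.zeros((300,400,3),np.uint8)])]))
E
```

```text
at [0.4927 0.2612 0.1661] [ 1.684e+02 -1.000e-01 -3.790e+01] t 7.37 shift [396.1 396.5  78.1] turn [ 10.6   5.7 -57.7]
```

View pics/chk.png

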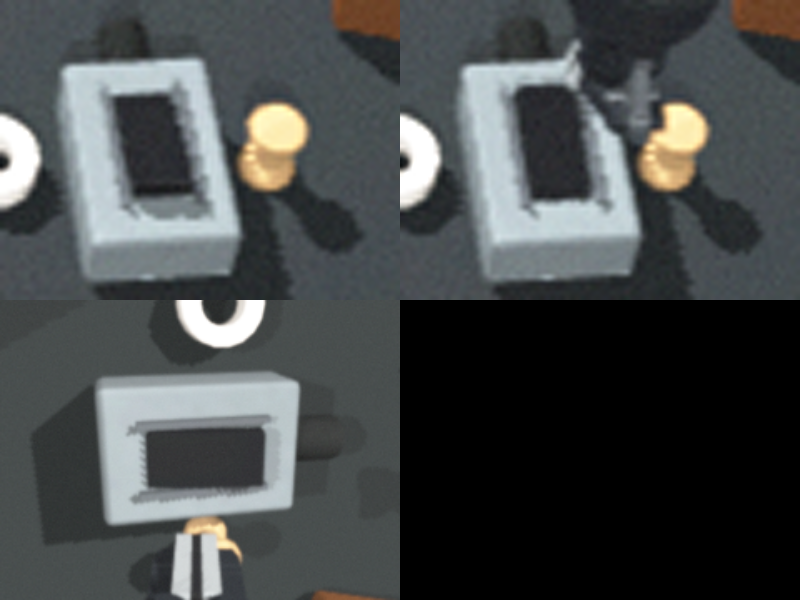

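The rocker has flipped: its near end no longer casts a raised shadow, and the box hasn't moved. Next, the start button.

Request:
{"fn": "drive_tool", "kwargs": {"rows": [[1,28,28,5.5,0.8,0.4,-4],[1,56,56,11,1.6,0.8,-8],[1,84,84,16.5,2.4,1.2,-12],[1,112,112,22,3.2,1.6,-17],[1,140,140,27.5,4,2,-22],[1,168,168,33,5,2.5,-27],[1,196,196,38.5,6,3,-32],[1,224,224,44,7,3.6,-37],[1,252,252,49.5,8,4.2,-42],[1,280,280,55,9,4.8,-47]]}}

```text
t: 8.3
position: [0.5364, -0.1378, 0.1668]
orientation: [178.2, 0.9, 9.6]
force: [1.0, 0.0, -0.2]
opening: 0.0
grasp_force: 0.0
```

```bash
python3 go.py .557 -.301 .17 20
```

```text
at [ 0.5364 -0.1378  0.1668] [178.2   0.9   9.6] t 8.3 shift [ -6.8 164.3   1.9] turn [  1.7   1.1 -10.4]
```

Request:
{"fn": "drive_tool", "kwargs": {"rows": [[1,-1,35,0,1,0.5,-5],[1,-3,70,0,1.7,1.1,-10.4],[1,-5,105,0,1.7,1.1,-10.4],[1,-6,140,0,1.7,1.1,-10.4],[1,-7,164,1,1.7,1.1,-10.4],[1,-7,164,1,1.7,1.1,-10.4],[1,-7,164,1,1.7,1.1,-10.4],[1,-7,164,1,1.7,1.1,-10.4]]}}

```text
t: 8.97
position: [0.5568, -0.2974, 0.1712]
orientation: [-179.9, -0.0, 19.8]
force: [0.0, 0.3, 0.4]
opening: 0.0003
grasp_force: 0.0
```

```bash
python3 go.py .557 -.301 .084 20
```

```text
at [ 0.5568 -0.2974  0.1712] [-179.9   -0.    19.8] t 8.97 shift [-1.1  3.6 87.2] turn [-0.1 -0.  -0.2]
```

Request:
{"fn": "drive_tool", "kwargs": {"rows": [[1,-1,3.5,30,0,0,0],[1,-1,3.5,60,0,0,0],[1,-1,3.5,80,0,0,0],[1,-1,3.5,86,0,0,0],[1,-1,3.5,86,0,0,0],[1,-1,3.5,86,0,0,0]]}}

```text
t: 9.47
position: [0.5587, -0.3017, 0.0876]
orientation: [179.9, -0.2, 19.8]
force: [0.3, -0.3, -0.1]
opening: -0.0
grasp_force: 0.0
```

Request:
{"fn": "drive_tool", "kwargs": {"rows": [[1,0,0,4,0,0,0],[1,0,0,8,0,0,0],[1,0,0,11,0,0,0],[1,0,0,13,0,0,0],[1,0,0,14,0,0,0],[1,0,0,15,0,0,0],[1,0,0,15,0,0,0],[1,0,0,15,0,0,0]]}}

```text
t: 10.13
position: [0.5589, -0.303, 0.0727]
orientation: [179.8, -0.2, 19.7]
force: [1.1, 0.0, 3.0]
opening: -0.0
grasp_force: 1.8
```

Request:
{"fn": "drive_tool", "kwargs": {"rows": [[1,0,0,1,0,0,0],[1,0,0,2,0,0,0],[1,0,0,3,0,0,0],[1,0,0,3.5,0,0,0],[1,0,0,3.5,0,0,0],[1,0,0,3.5,0,0,0],[1,0,0,3.5,0,0,0]]}}

```text
t: 10.72
position: [0.559, -0.3031, 0.0709]
orientation: [179.8, -0.2, 19.7]
force: [-2.1, 2.0, 14.5]
opening: 0.0006
grasp_force: 7.2
```

Bottomed at z 0.0709, the same as the key. Letting it up and clearing away.

Request:
{"fn": "drive_tool", "kwargs": {"rows": [[1,0,0,-5,0,0,0],[1,0,0,-20,0,0,0],[1,0,0,-55,0,0,0],[1,0,0,-90,0,0,0],[1,0,0,-120,0,0,0],[1,0,0,-120,0,0,0],[1,0,0,-120,0,0,0],[1,0,0,-120,0,0,0]]}}

```text
t: 11.38
position: [0.5564, -0.3023, 0.1871]
orientation: [-180.0, -0.0, 19.7]
force: [0.2, -0.1, 0.3]
opening: 0.0002
grasp_force: 0.0
```

Run:
```python
from h import *
cv2.imwrite("pics/end.png",read_camera("scene")["pixels"][:,:,::-1])
```

```text
(no output)
```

View pics/end.png

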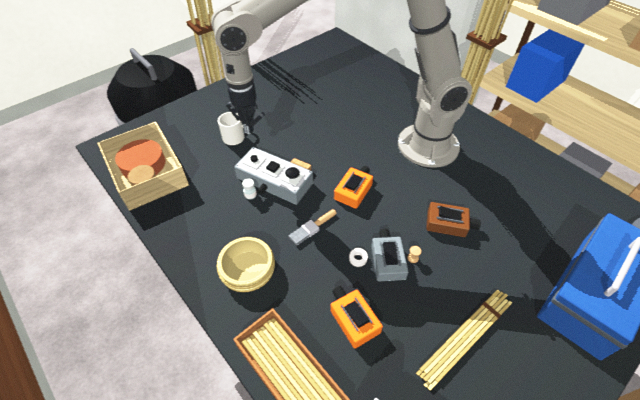

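Everything is where it was: panel at (273,172), grey box at (390,258) with its rocker over. The arm is clear above.

```bash
python3 -c "
from station import sign_off; print(sign_off())"
```

```text
the job is handed in; nothing more can be done
None
```

The job is handed in: I pressed the reset key home and let it up, switched the extractor rocker on, then pressed the start button home and let it up; the final picture showed nothing moved, but the hand-in gave no verdict.

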